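# Set the aperture wheel to the slot

## Robot

A 7-joint arm with a two-finger parallel gripper is mounted at the origin on a cart in front of the work surface, level with it; the furniture and walls round the work are solid. World frame = base frame: x ahead of the robot, y to its left, z up, the work surface at z = 0. Lengths are in m, angles in rad, forces in N, time in s.
With the tool pointing down it reaches from about 0.425 to 0.925 m from the base axis. Payload 6.8 kg.
Tool frame: the origin (TCP) lies between the finger pads; the fingertips stand 14 mm ahead of it and the grasp point (between the pads) lies 5 mm behind it; z points along the fingers, y is the line along which they close (so a half turn about z gives the same grasp; the last joint's range is limited). The gripper opens to 85 mm and grips with 20 to 120 N. Pads are 22 mm wide; open, the fingers measure 114 mm over their backs; the gripper's body (76 mm by 85 mm) begins 54 mm behind the grasp point. The pads swing forward as they close: fully open they stand 13 mm farther back than shut.
Start: joints at [-1.307, 0.477, 0.022, 1.555, -0.011, 1.109, -0.083], TCP at [0.245, 0.629, 0.245] pointing down, gripper open.
Joint ranges: [-2.96, 2.96], [-0.34, 2.1], [-1.41, 1.46], [0.24, 2.44], [-1.37, 4.51], [0.17, 1.92], [-2.96, 2.96]. Speed limits (rad/s): [2.39, 2.39, 3.14, 3.14, 3.14, 3.14, 3.14].

## Interface

Orientations are given as a rotation vector (axis times angle).
In Python, from bench import r, imaging gives the robot as it stands.
- The arm moves only by the tool apply_moves, never from a script. Its argument "moves" is a list of rows, each a list of 2 entries, a list of its own where there are three numbers: the shift along the tool's x, y, z in cm, then the turn about the tool's z in rad. In form: [[[tx, ty, tz], roll], ...]. A call has 1 to 10 rows; each row is the pose to reach, as a shift and turn from the pose commanded when the call began, along the tool's axes at that moment; what a row does not reach only later rows make up. A row lasts 1/12 s, in which the tool goes at most 41.7 mm and 7.16 degrees, less where a joint would pass 70% of its speed; a pose out of reach is approached as far as the arm can. A call with a gripper value outside its range is refused whole. "claw" is the opening, from 0 (shut) to 1 (fully open), set as the call begins (left out, the last holds). The fingers move at their own pace and stop on an object; "grip_force" is the grip in N (left out, the last holds). Time passes only in rows, so rows that repeat a pose let the fingers close. It gives the time, the measured TCP pose, the force and the opening at its end, in the units of the state.
- r.get_obs(): the state, without advancing time (a new reading comes with each control period).
- imaging.grab_frame(name): name is "scene" or "top" or "wrist"; returns a dict with "frame" (480x640x3 uint8, blue, green, red), "intrinsics" (3x3 intrinsics, pixels), "T" (4x4, takes a point from camera to world coordinates). Camera axes: x right, y up, looking along -z (the intrinsics and any distortion apply to the point x, -y, -z); pixel columns grow to the right and rows downward; lengths in m; the calibration is good to about 2 mm. A picture is of the moment at which its call begins. There is no depth.
- r.hand_in(): hands the job in, once; it reports no verdict.
The state is a dict: "clock": time; "joints": joint angles; "qvel": joint speeds; "tau": joint torques, N m; "tcp_pos": TCP position; "orientation": TCP orientation; "contact_force": force on the tool from outside, world axes, zero at the start; "moment": the same for the moment, N m; "grip_width": finger opening in m.
Only numpy, scipy, OpenCV 4.12 (cv2) and the standard library are available. Lean on these libraries where they do the work, as an engineer would, in place of code of your own. Each camera call takes 0.05 s, during which the arm holds its last target. There are 200 camera calls.

## Task

The light stand on the bench is to be set up for reading a strip cassette: turn its flat aperture wheel, which has a knob in the middle, until the long slot, not one of the other three openings, lies whole and centred in the fixed window frame, then let go.

Things in the scene. Friction and masses are not known exactly. Their poses are not given: they have to be found in the camera images.
- aperture_wheel (a joint): angle of the wheel, a bare metal disc 150 mm across turning level on a white stand (200 x 180 x 14 mm), its top 30 mm over the bench; rad, 0 = long slot in the middle of the window, growing anticlockwise from above. Starts at 0.65 to 1.4, so turn it clockwise. Light friction (0.04 N m), no clicks, spring or stop on the way; stays where left
- knob (a point): centre of the grip bar of the wheel's central black knob, on the wheel's axis, 63 mm over the bench. The bar is 44 mm long, 12 mm wide, 28 mm tall (49 to 77 mm over the bench), on a round boss up to 36 mm across; grasp it across its 12 mm from above. x = along the bar, towards the long slot; z up; turns with the wheel
- slot (a point): centre of the long slot (32 x 10 mm, dark, pointing at the axis) on the wheel's top face, 52 mm from the axis; x = outwards along it; turns with the wheel. Next to it, a quarter turn apart, anticlockwise: a large round opening (30 mm), a small round one (10 mm), a square one (22 mm)
- window (a point): middle of the opening of the fixed black window frame, at the height of the wheel's top face, 52 mm from the wheel's axis; x = outwards from the axis. Opening 41 mm (outwards) by 36 mm; the frame lies over the wheel from 26 mm off the axis outwards, its top 40 mm over the bench, on a post outside the wheel's rim

How it is judged:
At the end, for the whole second after the job is handed in: The long slot stands in the window frame, the wheel within 10 degrees (0.175 rad) of the slot's exact middle position, and the wheel is at rest (value of joint aperture_wheel between -0.175 and 0.175 rad and velocity of joint aperture_wheel between -0.05 and 0.05 rad/s); the robot touches nothing.
It also fails if it takes over 29 s, if anything falls off the work surface, if the arm or the gripper's body presses on something with over 40 N, if the wrist force passes 120 N, or if a joint passes its speed limit or range.

## Working session

There is one attempt and no reset: what is moved stays moved. The work goes in short steps, Python scripts to look and compute and a tool call to move; the robot and the scene stay as the last step left them, time stands still between calls to the robot, and variables do not carry over. Pictures are saved under pics/ and viewed, on a budget of 10 in all, crops included, one or two more only if the job needs it, and the job is handed in when it is done.

Besides the shell and the picture viewer there is one more tool, called after "Emit:" as a command line: name --argument value ..., lists and objects as JSON in quotes. apply_moves: Moves the arm, as the interface text tells. Its arguments: {"type":"object","properties":{"moves":{"type":"array","items":{"type":"array"}},"claw":{"type":"number"},"grip_force":{"type":"number"}},"required":["moves"]}

```bash
mkdir -p pics; cat > h.py <<'E'
import numpy as np,cv2
from bench import r,imaging
def shot(n,f):
    d=imaging.grab_frame(n); cv2.imwrite(f'pics/{f}.png',d['frame']); np.savez(f'pics/{f}.npz',K=d['intrinsics'],T=d['T']); return d
def ray(f,u,v,z):
    d=np.load(f'pics/{f}.npz');K,T=d['K'],d['T']
    p=np.linalg.inv(K)@[u,v,1]; w=T[:3,:3]@[p[0],-p[1],-p[2]]; o=T[:3,3]
    return o+w*(z-o[2])/w[2]
E
python3 - <<'E'
from h import *
shot('top','top1');shot('scene','sc1')
o=r.get_obs();print({k:np.round(v,3) for k,v in o.items()})
E
```

```text
{'clock': np.float64(0.1), 'joints': array([-1.307,  0.478,  0.022,  1.556, -0.011,  1.109, -0.083]), 'qvel': array([ 0.   , -0.003,  0.003, -0.002,  0.001, -0.   , -0.   ]), 'tau': array([ 4.0000e-03, -5.9776e+01,  1.6140e+00, -2.8195e+01,  1.3000e-02,
        5.0000e-03, -0.0000e+00]), 'tcp_pos': array([0.245, 0.628, 0.244]), 'orientation': array([-5.810e-01, -3.087e+00,  3.000e-03]), 'contact_force': array([-0.083, -1.164,  0.725]), 'moment': array([ 0.045, -0.05 ,  0.031]), 'grip_width': np.float64(0.085)}
```

View pics/top1.png

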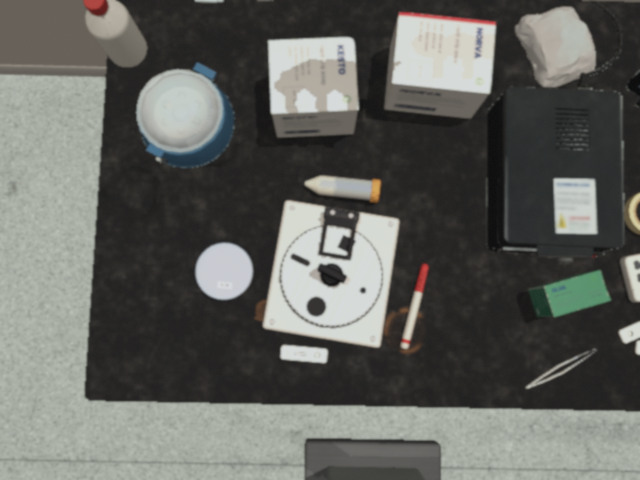

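The top view shows the wheel's axis near (331,275). The slot is at (300,259), the large round at (317,306), the small round at (363,290), the square at (346,243), and the window is around (338,238).

```bash
python3 - <<'E'
from h import *
im=cv2.imread('pics/top1.png')
g=cv2.cvtColor(im,cv2.COLOR_BGR2GRAY)
m=(g<75).astype('uint8'); m[:200]=0;m[345:]=0;m[:,:265]=0;m[:,400:]=0
n,l,s,c=cv2.connectedComponentsWithStats(m)
for i in range(1,n):
    if 8<s[i,4]<3000: print(s[i],c[i].round(1),ray('top1',*c[i],.03).round(4))
print('axis?',ray('top1',331,275,.03),ray('top1',332,274,.077),'rim',ray('top1',280,275,.03),ray('top1',383,275,.03))
print(np.load('pics/top1.npz')['T'].round(3))
cv2.imwrite('pics/c1.png',cv2.resize(im[190:355,250:410],None,fx=3.6,fy=3.6,interpolation=cv2.INTER_CUBIC))
E
```

```text
[ 265  200   20  101 1028] [270.9 235. ] [0.6086 0.2236 0.03  ]
[ 296  200  104   59 1722] [353.2 215.3] [0.6412 0.1003 0.03  ]
[ 382  230   18  115 1039] [393.7 304.3] [0.5085 0.0382 0.03  ]
[292 255  16   9  50] [299.7 259.3] [0.5727 0.1794 0.03  ]
[318 265  27  21 407] [330.9 274.4] [0.551  0.1322 0.03  ]
[308 298  17  17 220] [315.8 306.2] [0.5034 0.1537 0.03  ]
[265 330  88  15 689] [294.9 339.3] [0.4543 0.1834 0.03  ]
axis? [0.55015931 0.13211539 0.03      ] [0.5480512  0.13154721 0.077     ] rim [0.54857366 0.20817663 0.03      ] [0.55177842 0.05444904 0.03      ]
[[ 0.02   0.992 -0.124  0.483]
 [-1.     0.021  0.006  0.148]
 [ 0.009  0.124  0.992  0.924]
 [ 0.     0.     0.     1.   ]]
```

View pics/c1.png

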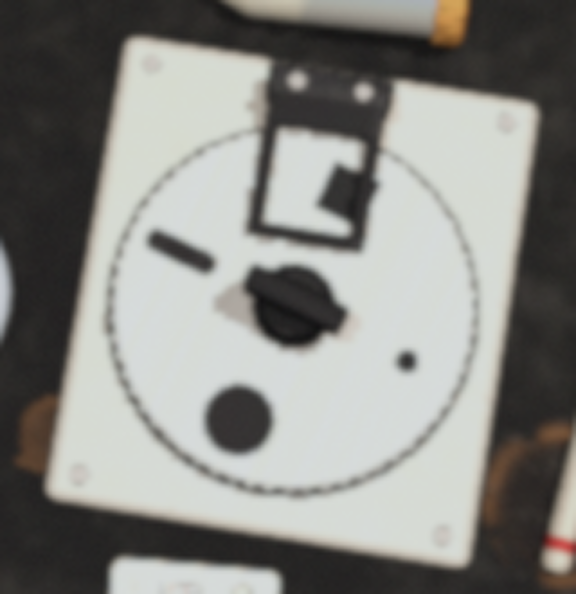

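View pics/sc1.png

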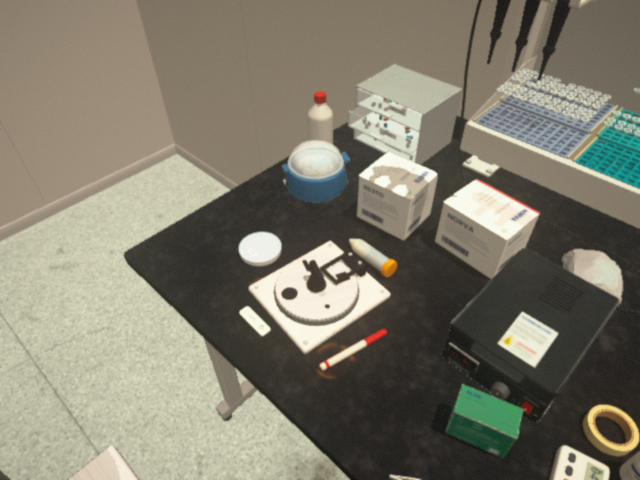

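The crop shows the wheel centre at about crop (293,306), midway between opposite openings. The slot is at (181,251) and the window opening's centre at about (317,183). The knob bar runs from (250,275) to (340,325), which agrees with the slot direction. The scene view shows clear surroundings; the cylinder beside the stand is low.

```bash
python3 - <<'E'
from h import *
P=lambda x,y,z:ray('top1',250+x/3.6,190+y/3.6,z)
c=P(293,306,.03);s=P(181,251,.03);sq=P(345,192,.03);sm=P(406,361,.03);lg=P(239,419,.03)
w=P(317,183,.04);k=P(296,299,.077)
a=lambda v:np.arctan2(v[1],v[0])
for n,p in dict(slot=s,lg=lg,sm=sm,sq=sq,win=w).items(): print(n,p.round(4),np.hypot(*(p-c)[:2]).round(4),a(p-c).round(3))
print('c',c,'knobtop',k,'bar',a(P(250,275,.077)-P(340,325,.077)))
# stand edges direction
print('edge',a(P(128,40,.014)-P(48,495,.014)))
o=r.get_obs()
from scipy.spatial.transform import Rotation as R
M=R.from_rotvec(o['orientation']).as_matrix();print(M.round(3)); print('shift cm',M.T@(np.r_[c[:2],.2]-o['tcp_pos'])*100)
E
```

```text
slot [0.5721 0.1785 0.03  ] 0.0519 1.134
lg [0.5031 0.1529 0.03  ] 0.0517 2.716
sm [0.5284 0.0844 0.03  ] 0.0519 -2.004
sq [0.5983 0.1107 0.03  ] 0.0524 -0.408
win [0.6005 0.1228 0.04  ] 0.0511 -0.173
c [0.55017141 0.13153498 0.03      ] knobtop [0.54939614 0.13125788 0.077     ] bar 1.083283829237782
edge -0.1429651239921664
[[-0.932  0.363 -0.   ]
 [ 0.363  0.932 -0.002]
 [-0.    -0.002 -1.   ]]
shift cm [-46.47346319 -35.19964175   4.50787554]
```

Emit:
apply_moves --moves '[[[-3, -2.2, 0], 0.1], [[-6.2, -4.7, 0.5], 0.22], [[-9.4, -7.1, 1], 0.34], [[-12.6, -9.5, 1.5], 0.46], [[-15.8, -12, 2], 0.58], [[-19, -14.4, 2.5], 0.7], [[-22.2, -16.8, 3], 0.82], [[-25.4, -19.2, 3.5], 0.94], [[-28.6, -21.7, 4], 1.06], [[-31.8, -24.1, 4.5], 1.18]]' --claw 0.7 --grip_force 40

```text
clock: 0.93
tcp_pos: [0.4543, 0.2868, 0.2]
orientation: [-2.207, -2.236, 0.0]
contact_force: [1.1, -0.2, -0.0]
grip_width: 0.0598
```

```bash
cat >> h.py <<'E'
from scipy.spatial.transform import Rotation as R
def todo(c,ang):
    o=r.get_obs();M=R.from_rotvec(o['orientation']).as_matrix()
    y=np.arctan2(M[1,1],M[0,1]); d=(y-ang+np.pi)%(2*np.pi)-np.pi
    print('t',o['clock'],'tcp',o['tcp_pos'].round(4),'yang',y.round(3),'shift cm',(M.T@(np.array(c)-o['tcp_pos'])*100).round(2),'roll',d.round(3),'q',o['joints'].round(2),'F',o['contact_force'].round(1),'M',o['moment'].round(2),'w',o['grip_width'])
E
python3 -c "
from h import *
todo([.550,.1315,.14],-.43)"
```

```text
t 0.9333 tcp [0.4543 0.2868 0.2   ] yang 0.013 shift cm [-15.65   9.36   6.  ] roll 0.443 q [-0.98  0.31  0.37  1.95 -0.14  0.9  -0.53] F [ 1.1 -0.2 -0. ] M [0.03 0.02 0.  ] w 0.0598269447215421
```

Emit:
apply_moves --moves '[[[-3, 1.8, 1], 0.1], [[-6, 3.6, 2], 0.2], [[-9, 5.4, 3], 0.3], [[-12, 7.2, 4.5], 0.4], [[-14.5, 8.7, 5.6], 0.44], [[-15.65, 9.35, 6], 0.445], [[-15.65, 9.35, 6], 0.445], [[-15.65, 9.35, 6], 0.445]]'

```text
clock: 1.6
tcp_pos: [0.5502, 0.1335, 0.1398]
orientation: [-2.642, -1.7, 0.002]
contact_force: [-0.8, 0.6, -0.0]
grip_width: 0.0598
```

```bash
python3 -c "
from h import *
shot('wrist','w1')
todo([.550,.1315,.065],-.43)"
```

```text
t 1.65 tcp [0.5499 0.1349 0.1401] yang -0.425 shift cm [-0.31  0.15  7.51] roll 0.005 q [-0.72  0.46  0.47  1.94 -0.28  0.81 -0.51] F [ 0.3  0.1 -0. ] M [0.05 0.04 0.02] w 0.06010858125777307
```

View pics/w1.png

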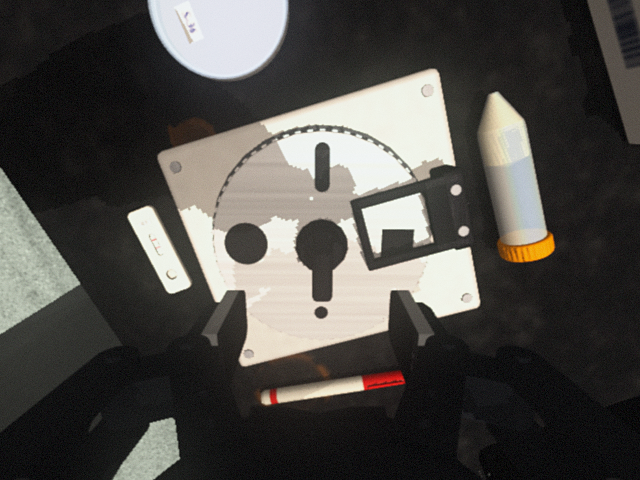

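The wrist view shows the bar vertical and midway between the fingers. The slot is at (322,167), the small round at (321,312) and the large round at (246,243).

```bash
python3 -c "
from h import *
s,m,l=[ray('w1',*p,.03) for p in((322,167),(321,312),(246,243))]
c=(s+m)/2;print(c,np.arctan2(*(s-m)[[1,0]]),np.linalg.norm(s-m),np.linalg.norm(l-c))
todo([*c[:2],.065],-.43)"
```

```text
[0.55229913 0.13004005 0.03      ] 1.1392635849153983 0.1039416459006341 0.051935182616660566
t 1.65 tcp [0.5499 0.1349 0.1401] yang -0.425 shift cm [-0.35  0.42  7.51] roll 0.005 q [-0.72  0.46  0.47  1.94 -0.28  0.81 -0.51] F [ 0.3  0.1 -0. ] M [0.05 0.04 0.02] w 0.06010858125777307
```

Emit:
apply_moves --moves '[[[-0.1, 0.1, 1.5], 0], [[-0.2, 0.2, 3.5], 0], [[-0.2, 0.2, 5.2], 0], [[-0.2, 0.2, 6.6], 0], [[-0.2, 0.2, 7.4], 0], [[-0.2, 0.2, 7.5], 0], [[-0.2, 0.2, 7.5], 0], [[-0.2, 0.2, 7.5], 0]]'

```text
clock: 2.32
tcp_pos: [0.5518, 0.1323, 0.0662]
orientation: [2.64, 1.703, 0.002]
contact_force: [-0.2, 0.2, -0.2]
grip_width: 0.06
```

```bash
python3 -c "
from h import *
todo([.551,.131,.065],-.43)"
```

```text
t 2.3167 tcp [0.5518 0.1323 0.0662] yang -0.425 shift cm [-0.15 -0.02  0.12] roll 0.005 q [-0.66  0.57  0.41  1.97 -0.36  0.67 -0.45] F [-0.2  0.2 -0.2] M [-0.02 -0.05 -0.04] w 0.06002450344863685
```

Aligned, so close the gripper.

Emit:
apply_moves --moves '[[[-0.1, 0, 0], 0], [[-0.1, 0, 0], 0], [[-0.1, 0, 0], 0], [[-0.1, 0, 0], 0], [[-0.1, 0, 0], 0], [[-0.1, 0, 0], 0], [[-0.1, 0, 0], 0], [[-0.1, 0, 0], 0], [[-0.1, 0, 0], 0]]' --claw 0 --grip_force 30

```text
clock: 3.07
tcp_pos: [0.5516, 0.1304, 0.0658]
orientation: [2.641, 1.701, 0.002]
contact_force: [-0.0, -0.7, 5.4]
grip_width: 0.0116
```

```bash
python3 -c "
from h import *
todo([.551,.131,.065],-1.73)"
```

```text
t 3.0667 tcp [0.5516 0.1304 0.0658] yang -0.426 shift cm [ 0.03 -0.08  0.08] roll 1.304 q [-0.66  0.57  0.41  1.98 -0.36  0.67 -0.45] F [-0.  -0.7  5.4] M [-0.2  -0.06  0.1 ] w 0.011616189316882358
```

Emit:
apply_moves --moves '[[[0, 0, 0], 0.05], [[0, 0, 0], 0.13], [[0, 0, 0], 0.21], [[0, 0, 0], 0.29], [[0, 0, 0], 0.37], [[0, 0, 0], 0.45], [[0, 0, 0], 0.53], [[0, 0, 0], 0.61], [[0, 0, 0], 0.67], [[0, 0, 0], 0.7]]'

```text
clock: 3.9
tcp_pos: [0.5514, 0.1308, 0.0658]
orientation: [-3.065, -0.688, -0.001]
contact_force: [-1.0, -0.6, 6.9]
grip_width: 0.0115
```

Emit:
apply_moves --moves '[[[0, 0, 0], 0.05], [[0, 0, 0], 0.13], [[0, 0, 0], 0.21], [[0, 0, 0], 0.29], [[0, 0, 0], 0.37], [[0, 0, 0], 0.45], [[0, 0, 0], 0.53], [[0, 0, 0], 0.58], [[0, 0, 0], 0.6], [[0, 0, 0], 0.6]]'

```text
clock: 4.73
tcp_pos: [0.5513, 0.1311, 0.0658]
orientation: [-3.131, 0.245, -0.001]
contact_force: [-1.2, 1.2, 7.4]
grip_width: 0.0112
```

```bash
python3 - <<'E'
from h import *
todo([.551,.131,.065],-1.73)
d=shot('top','top2')
cv2.imwrite('pics/c2.png',cv2.resize(d['frame'][190:355,250:410],None,fx=3.6,fy=3.6,interpolation=cv2.INTER_CUBIC))
E
```

```text
t 4.7333 tcp [0.5513 0.1311 0.0658] yang -1.727 shift cm [-0.02  0.02  0.08] roll 0.003 q [-0.9   0.67  0.75  1.99 -0.68  0.75 -1.46] F [-1.2  1.2  7.4] M [ 0.19  0.19 -0.08] w 0.011156019518272484
```

View pics/c2.png

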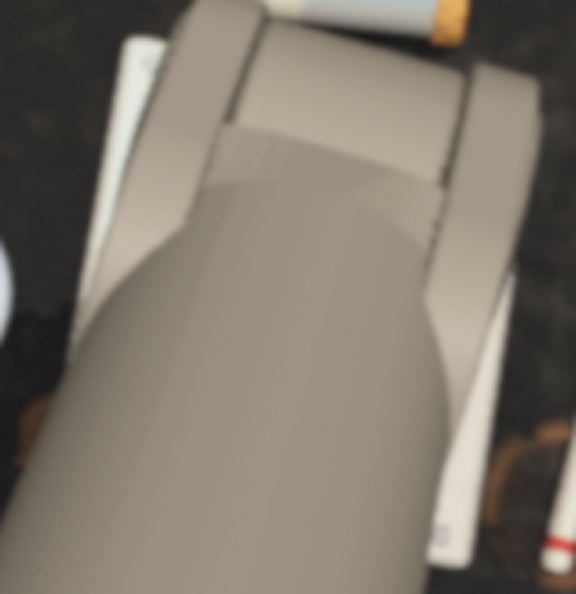

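The arm hides the wheel in the top view. I'll open, lift straight up and look with the wrist camera.

Emit:
apply_moves --moves '[[[0, 0, 0], 0], [[0, 0, 0], 0], [[0, 0, 0], 0], [[0, 0, 0], 0], [[0, 0, 0], 0], [[0, 0, 0], 0]]' --claw 0.7

```text
clock: 5.28
tcp_pos: [0.5508, 0.1305, 0.0652]
orientation: [3.132, -0.244, -0.0]
contact_force: [0.2, 1.1, -0.0]
grip_width: 0.0599
```

Emit:
apply_moves --moves '[[[0, 0, -1], 0], [[0, 0, -3], 0], [[0, 0, -5], 0], [[0, 0, -7], 0], [[0, 0, -8], 0], [[0, 0, -8], 0], [[0, 0, -8], 0], [[0, 0, -8], 0]]'

```text
clock: 5.95
tcp_pos: [0.5503, 0.1307, 0.1445]
orientation: [3.132, -0.243, -0.002]
contact_force: [-0.0, -0.3, 0.9]
grip_width: 0.0598
```

```bash
python3 - <<'E'
from h import *
shot('wrist','w2')
todo([.551,.131,.065],-1.73)
E
```

```text
t 6.0 tcp [0.5502 0.1307 0.1443] yang -1.726 shift cm [ 0.09 -0.05  7.93] roll 0.004 q [-0.98  0.57  0.87  1.95 -0.56  0.88 -1.55] F [-0.6 -0.1 -0.2] M [ 0.03 -0.04  0.01] w 0.05970026376172613
```

View pics/w2.png

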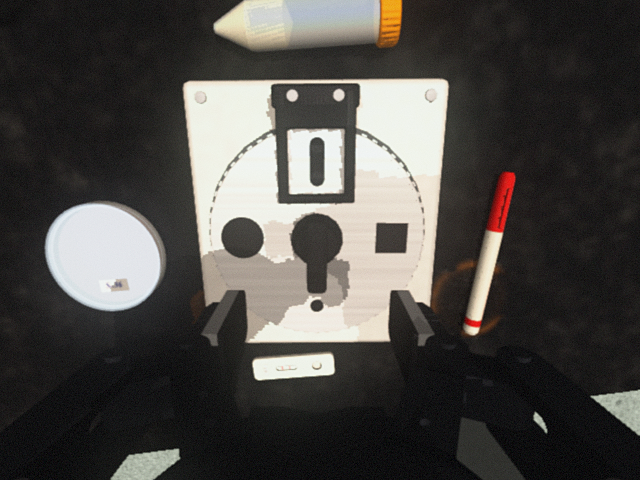

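The wrist view shows the slot at (316,161), whole and centred in the window opening (columns 288 to 343, middle 315.5). The fingers are clear, so I'll hand in.

```bash
python3 - <<'E'
from h import *
s,m,w=ray('w2',316.5,161,.03),ray('w2',316.5,305.5,.03),ray('w2',315.5,161,.04)
a=lambda v:np.arctan2(v[1],v[0]);c=(s+m)/2
print(a(s-m),a(w-c),a(s-m)-a(w-c)); r.hand_in()
E
```

```text
-0.15615132472591436 -0.14464765448177058 -0.011503670244143782
the job is handed in; nothing more can be done
```

I gripped the knob across its bar, turned the wheel about 1.3 rad clockwise, let go, lifted about 8 cm clear and handed the job in at about 6 s.

- **Slot position:** in the last wrist picture the long slot lies whole and centred in the window. It measures about -0.01 rad from the middle, and the limit is ±0.175 rad.
- **Contact and force:** the gripper was open and clear of everything, and the contact force was near zero. The highest contact force I read at the end of a move was about 8 N.
- **Disagreements:** the top and wrist cameras placed the wheel's axis about 2.6 mm apart, so I used a point between them. Before the turn, the top camera put the window direction at -0.17 rad. In the last wrist picture it was -0.145 rad, a small difference against the limit.
- **Failed check:** the top picture taken while I still held the knob was blocked by the arm, so it showed nothing useful.
- **Not checked:** I took only one picture after letting go, so I did not confirm with a second that the wheel stayed still.

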